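# Clip shut and count the case files

## Robot

A 7-joint arm with a two-finger parallel gripper is mounted at the origin on a cart in front of the work surface, level with it; the furniture and walls round the work are solid. World frame = base frame: x ahead of the robot, y to its left, z up, the work surface at z = 0. Lengths are in m, angles in rad, forces in N, time in s.
With the tool pointing down it reaches from about 0.4 to 0.85 m from the base axis. Payload 10.4 kg.
Tool frame: the origin (TCP) lies midway between the tips of the shut fingers; the grasp point (between the pads) lies 19 mm behind it; z points along the fingers, y is the line along which they close (so a half turn about z gives the same grasp; the last joint's range is limited). The gripper opens to 87 mm and grips with 3 to 60 N. Pads are 19 mm wide; open, the fingers measure 117 mm over their backs; the gripper's body (75 mm by 190 mm) begins 51 mm behind the grasp point.
Start: joints at [1.17, 0.332, -0.065, 1.46, 0.022, 1.35, -0.088], TCP at [0.231, -0.581, 0.223] pointing down, gripper open.
Joint ranges: [-2.6, 2.6], [-0.5, 2.12], [-1.47, 1.34], [0.16, 2.42], [-1.27, 4.41], [0.06, 2.06], [-2.6, 2.6]. Speed limits (rad/s): [2.22, 2.22, 2.79, 2.79, 3.14, 3.14, 3.14].

## Interface

Orientations are given as a unit quaternion [x, y, z, w].
In Python, from bench import r gives the robot as it stands.
- The arm moves only by the tool arm_command, never from a script. Its arguments are lists of equal length, an entry for each row: "xyz": the shift along the world's x, y, z in m, a list of three; "rot": the turn, a rotation vector about the world's x, y, z in rad, a list of three. In form: {"xyz": [[tx, ty, tz], ...], "rot": [[ax, ay, az], ...]}. A call has 1 to 20 rows; each row is the pose to reach, as a shift and turn from the pose commanded when the call began; what a row does not reach only later rows make up. A row lasts 1/12 s, in which the tool goes at most 41.7 mm and 7.16 degrees, less where a joint would pass 70% of its speed; a pose out of reach is approached as far as the arm can. A call with a gripper value outside its range is refused whole. "grip" is the opening, from 0 (shut) to 1 (fully open), set as the call begins (left out, the last holds). The fingers move at their own pace and stop on an object; "squeeze" is the grip in N (left out, the last holds). Time passes only in rows, so rows that repeat a pose let the fingers close. It gives the time, the measured TCP pose, the force, the opening and the grip force at its end, in the units of the state.
- r.read_state(): the state, without advancing time (a new reading comes with each control period).
- r.camera(name): name is "side" or "top" or "wrist"; returns the picture (420x560x3 uint8, red, green, blue); there is no depth.
- r.camera_model(name): a dict with "fx", "fy", "cx", "cy" (pixels), "T" (4x4, takes a point from camera to world coordinates). Camera axes: x right, y up, looking along -z (the intrinsics and any distortion apply to the point x, -y, -z); pixel columns grow to the right and rows downward; lengths in m; the calibration is good to about 2 mm. A picture is of the moment at which its call begins: read the wrist's pose just before it. camera_model takes no time and is no camera call; for the wrist camera it gives the pose at the moment of the call.
- r.close_job(): hands the job in; it is judged then, once.
Trained networks look in the newest picture that a camera, given by its name, has taken for a name from the list of things; names that differ only in an ending like _2 or _b are one class to them, and where a whole thing is asked for, a point or a joint stands for the part that bears it (a point fixed in the world has none). Each returns a list of dicts, best first, with "conf" (0 to 1); they miss things now and then, are a little off and sometimes report something else, mostly with a low value. They report only what shows in the picture. A call takes as long as a camera call.
- r.look_for(label, camera): "at" ([x, y, z] in m, in the coordinates of the camera as it stood for that picture, good to about 4 mm: the middle of the surface that is visible of it).
- r.spot_point(label, camera): "at" ([x, y, z] in m, in the coordinates of the camera as it stood for that picture, good to about 4 mm: a listed point, or the origin of a listed thing).
The state is a dict: "time": time; "joint_positions": joint angles; "joint_vel": joint speeds; "joint_torque": joint torques, N m; "ee_pos": TCP position; "eef_rot": TCP orientation; "ft_force": force on the tool from outside, world axes, zero at the start; "torque": the same for the moment, N m; "width": finger opening in m; "grip_force": force on a finger pad.
Only numpy, scipy, OpenCV 4.12 (cv2) and the standard library are available. Lean on these libraries where they do the work, as an engineer would, in place of code of your own. Each camera call takes 0.05 s, during which the arm holds its last target. There are 200 camera calls.

## Task

Clip shut the case files standing in the wire sorter and count them as you go, working from left to right: take a spring clip off the organiser's front rim, push it down squarely over the middle of the file's top edge until it is home and gripping, then press the tally counter's lever down to its stop and let it spring back before starting on the next file. Leave every file standing in its slot, and do not disturb the calculator, note block, tape roll and creamer jar.

Things in the scene. Friction and masses are not known exactly. Their poses are not given: they have to be found in the camera images.
- file_1: Case file in sorter slot 1 (slot 1 leftmost, +y); may be absent. Rigid closed file, brown board covers, grey spine at its -x end: 148 long (x), 6 thick (y), 105 high (z), 0.12 kg, standing on a long edge, leaning up to 0.06 rad. Origin: centre of its underside; top edge at z = 105. Sorter wires reach to z = 58 in its frame.
- file_2: Case file in sorter slot 2 (slot 1 leftmost, +y); may be absent. Rigid closed file, brown board covers, grey spine at its -x end: 148 long (x), 6 thick (y), 105 high (z), 0.12 kg, standing on a long edge, leaning up to 0.06 rad. Origin: centre of its underside; top edge at z = 105. Sorter wires reach to z = 58 in its frame.
- file_3: Case file in sorter slot 3 (slot 1 leftmost, +y); may be absent. Rigid closed file, brown board covers, grey spine at its -x end: 148 long (x), 6 thick (y), 105 high (z), 0.12 kg, standing on a long edge, leaning up to 0.06 rad. Origin: centre of its underside; top edge at z = 105. Sorter wires reach to z = 58 in its frame.
- file_4: Case file in sorter slot 4 (slot 1 leftmost, +y); may be absent. Rigid closed file, brown board covers, grey spine at its -x end: 148 long (x), 6 thick (y), 105 high (z), 0.12 kg, standing on a long edge, leaning up to 0.06 rad. Origin: centre of its underside; top edge at z = 105. Sorter wires reach to z = 58 in its frame.
- file_5: Case file in sorter slot 5 (slot 1 leftmost, +y); may be absent. Rigid closed file, brown board covers, grey spine at its -x end: 148 long (x), 6 thick (y), 105 high (z), 0.12 kg, standing on a long edge, leaning up to 0.06 rad. Origin: centre of its underside; top edge at z = 105. Sorter wires reach to z = 58 in its frame.
- clip_1: Dark steel spring clip, clothes-peg action, 28 wide (x), 0.046 kg; all six are alike, any may go on any file. Starts gripping the organiser's front wall, jaws down. Origin on the pivot pin, z up to the handles, y across the jaws; home on an edge the pivot is 5 above it and the lips reach 24 below the pivot. Frame belongs to the -y half: tilts 0.25 rad about x while squeezed.
- clip_1_jaw (a joint): Jaw opening of clip 1 (the others are alike): about 0 gripping a 6 mm edge, 0.5 rad stop. Two flat handles, 24 wide (x), rise to 34 above the pivot, leaning out: over their outsides 25 apart low, 41 at the top. Squeezed along y to the stop they are upright, 24 over their outsides (6 N at the tips to start, 10 to 16 N at the stop), and the jaws open from 6 to 18; let go, they spring shut.
- clip_2: Dark steel spring clip, clothes-peg action, 28 wide (x), 0.046 kg; all six are alike, any may go on any file. Starts gripping the organiser's front wall, jaws down. Origin on the pivot pin, z up to the handles, y across the jaws; home on an edge the pivot is 5 above it and the lips reach 24 below the pivot. Frame belongs to the -y half: tilts 0.25 rad about x while squeezed.
- clip_3: Dark steel spring clip, clothes-peg action, 28 wide (x), 0.046 kg; all six are alike, any may go on any file. Starts gripping the organiser's front wall, jaws down. Origin on the pivot pin, z up to the handles, y across the jaws; home on an edge the pivot is 5 above it and the lips reach 24 below the pivot. Frame belongs to the -y half: tilts 0.25 rad about x while squeezed.
- clip_4: Dark steel spring clip, clothes-peg action, 28 wide (x), 0.046 kg; all six are alike, any may go on any file. Starts gripping the organiser's front wall, jaws down. Origin on the pivot pin, z up to the handles, y across the jaws; home on an edge the pivot is 5 above it and the lips reach 24 below the pivot. Frame belongs to the -y half: tilts 0.25 rad about x while squeezed.
- clip_5: Dark steel spring clip, clothes-peg action, 28 wide (x), 0.046 kg; all six are alike, any may go on any file. Starts gripping the organiser's front wall, jaws down. Origin on the pivot pin, z up to the handles, y across the jaws; home on an edge the pivot is 5 above it and the lips reach 24 below the pivot. Frame belongs to the -y half: tilts 0.25 rad about x while squeezed.
- clip_6: Dark steel spring clip, clothes-peg action, 28 wide (x), 0.046 kg; all six are alike, any may go on any file. Starts gripping the organiser's front wall, jaws down. Origin on the pivot pin, z up to the handles, y across the jaws; home on an edge the pivot is 5 above it and the lips reach 24 below the pivot. Frame belongs to the -y half: tilts 0.25 rad about x while squeezed.
- organiser: Open plywood box, 80 deep (x) x 272 wide (y) x 50 high, walls 6 thick, fixed. Origin: centre of its underside. The clips sit on its front wall (x = -37 in its frame), 44 apart, each clip's x axis along the wall.
- sorter: Wire file sorter, fixed: wooden base 124 (x) x 306 (y) x 10 with five slots 64 apart, slot 1 at y = +128, slot 5 at -128, each between two wire hoops 68 high. Origin: centre of its underside; -x side faces the robot.
- counter: Desk tally counter, loose on the worktop, 0.6 kg: foot plate 116 (x) x 70 (y), round metal case 59 high at the back, lever with thumb pad at the front (-x). Origin: centre of its underside.
- lever_pad (a point): Centre of the top of the lever's black thumb pad (24 x 26). At rest 60 above the worktop, in the counter's frame at (-40, -8, 60); at the stop it is at about z = 23. Its z axis is upright at rest and tilts with the lever.
- counter_lever (a joint): Counter lever: 0 at rest, 0.55 rad at its stop. Press the pad straight down about 37; it springs back when let go (3 N to start, 5.5 N at the stop).
- calculator: Bystander: calculator; leave alone. 112 x 68 x 12, lying. Origin: centre of its underside.
- memo_block: Bystander: note block; leave alone. 70 x 70 x 11. Origin: centre of its underside.
- tape_roll: Bystander: tape roll; leave alone. 92 across, 48 high, on its flat side. Origin: centre of its underside.
- creamer_jar: Bystander: creamer jar; leave alone. green-labelled jar with dark cap, 44 across, 105 high, upright. Origin: centre of its underside.

How it is judged:
By the outcome, as a careful person would: the job done as asked, in the order asked, and still so for the second after the job is handed in, with the robot touching nothing.
Of file_1, file_2, file_3, file_4, file_5 only 3 to 5 are there at a start; the rules pass over those that are not, and their reading is None.
At some moment in a run one of counter may be knocked a few centimetres aside while the robot is not near it.
Once in a run the grip may slacken for a moment while it holds something.
It also fails if it takes over 210 s, if anything falls off the work surface, if the arm or the gripper's body presses on something with over 40 N, if the wrist force passes 120 N, or if a joint passes its speed limit or range.

## Working session

There is one attempt and no reset: what is moved stays moved. The work goes in short steps, Python scripts to look and compute and a tool call to move; the robot and the scene stay as the last step left them, time stands still between calls to the robot, and variables do not carry over. Pictures are saved under pics/ and viewed, at most 14 in all, crops included, and the job is handed in when it is done.

Besides the shell and the picture viewer there is one more tool, called after "Call:" as a command line: name --argument value ..., lists and objects as JSON in quotes. arm_command: Moves the arm, as the interface text tells. Its arguments: {"type":"object","properties":{"xyz":{"type":"array"},"rot":{"type":"array"},"grip":{"type":"number"},"squeeze":{"type":"number"}},"required":["xyz","rot"]}

```bash
ls; mkdir -p pics; cat > h.py <<'E'
from bench import r
import numpy as np, cv2
from scipy.spatial.transform import Rotation as R
def W(cam,p): return (r.camera_model(cam)["T"]@np.r_[p,1])[:3]
def snap(cam,name=None):
    T=r.camera_model(cam)["T"]; im=r.camera(cam)
    if name: cv2.imwrite("pics/"+name,im[:,:,::-1])
    return im,np.array(T)
def spot(label,cam,T=None,fn="spot_point",mn=.3):
    T=r.camera_model(cam)["T"] if T is None else T
    return [((T@np.r_[d["at"],1])[:3].round(4),round(d["conf"],2)) for d in getattr(r,fn)(label,cam) if d["conf"]>mn]
def proj(cam,p,T=None):
    m=r.camera_model(cam); T=m["T"] if T is None else T
    q=np.linalg.inv(T)@np.r_[p,1]; return np.array([m["fx"]*q[0]/-q[2]+m["cx"], m["fy"]*-q[1]/-q[2]+m["cy"]])
E
python3 - <<'E'
from h import *
print(r.read_state())
a,_=snap("top","top0.png"); b,_=snap("side","side0.png")
cv2.imwrite("pics/w0.png",snap("wrist")[0][:,:,::-1])
for c in ("top","side"):
    m=r.camera_model(c); print(c,{k:(np.round(v,3).tolist()) for k,v in m.items() if not isinstance(v,str)})
    for l in ["file_1","clip_1","organiser","sorter","counter","lever_pad","calculator","memo_block","tape_roll","creamer_jar"]:
        print(l,[(x.tolist(),c2) for x,c2 in spot(l,c)])
E
```

```text
pics
{'time': 0.0, 'joint_positions': array([ 1.17040297,  0.33288938, -0.0647101 ,  1.46096418,  0.02160786,
        1.34988293, -0.08850942]), 'joint_vel': array([ 0.00020056,  0.00062094,  0.00029662, -0.0002289 , -0.00036303,
       -0.00038088, -0.00072409]), 'joint_torque': array([ 1.15977480e-03, -6.23254752e+01,  2.52464722e-02, -3.89898026e+01,
       -6.13555242e-02,  3.96110164e-02,  6.22875541e-05]), 'ee_pos': array([ 0.23039616, -0.58056075,  0.22173212]), 'eef_rot': array([ 9.82209562e-01,  1.87786718e-01, -1.70862132e-04, -7.03507549e-04]), 'ft_force': array([-0.26267521,  0.02622752,  0.26019396]), 'torque': array([-0.04653903,  0.03727988, -0.00432574]), 'grip_force': 0.0, 'width': 0.0866588055689639}
top {'fx': 540.366, 'fy': 540.366, 'cx': 276.898, 'cy': 206.868, 'T': [[-0.109, 0.94, -0.322, -0.009], [-0.994, -0.105, 0.029, 0.063], [-0.007, 0.323, 0.946, 1.649], [0.0, 0.0, 0.0, 1.0]]}
file_1 [([0.5191, 0.0747, 0.0064], 0.75), ([0.5658, 0.3293, 0.0122], 0.74), ([0.5222, 0.1399, 0.0103], 0.72), ([0.4351, -0.3414, 0.0544], 0.55)]
clip_1 [([0.4378, -0.2973, 0.0558], 0.
[... 791 characters left out ...]
 0.0096], 0.8), ([0.5619, 0.331, 0.0133], 0.62)]
clip_1 [([0.437, -0.298, 0.0564], 0.76), ([0.4331, -0.2533, 0.0556], 0.74), ([0.4397, -0.3399, 0.0591], 0.66), ([0.4262, -0.1639, 0.0569], 0.65), ([0.4369, -0.3849, 0.0577], 0.57), ([0.4268, -0.208, 0.0572], 0.45)]
organiser [([0.4671, -0.2717, 0.0014], 0.67)]
sorter [([0.5367, 0.2048, 0.0027], 0.64)]
counter []
lever_pad [([0.6491, -0.2088, 0.0587], 0.56)]
calculator [([0.3721, 0.2434, 0.0007], 0.84), ([0.6504, -0.2122, 0.0574], 0.46)]
memo_block [([0.3722, -0.0198, 0.0044], 0.56)]
tape_roll [([0.4328, -0.2524, 0.0535], 0.59), ([0.6475, -0.4003, 0.0015], 0.57)]
creamer_jar [([0.4688, -0.2715, -0.0014], 0.64), ([0.6731, 0.4464, -0.0004], 0.5)]
```

View pics/top0.png

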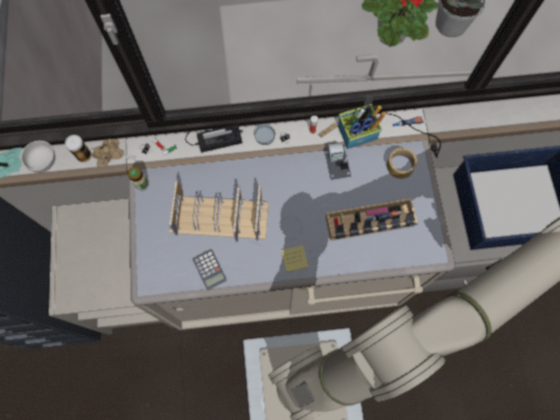

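View pics/side0.png

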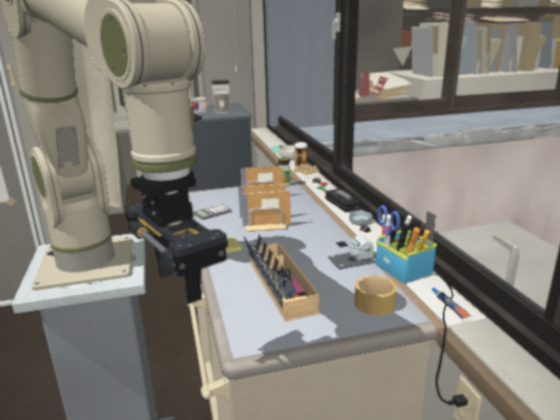

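The files stand in slots 1, 4 and 5; slots 2 and 3 show only bare hoops (top picture: files at columns 177, 238 and 260, bare hoops at 198 and 218). The clips sit on the organiser rim from column 335 to 410, and the counter is at (338,160). I'll move over the leftmost clip and look from close up.

Call:
arm_command --xyz '[[0.03, 0.06, 0], [0.06, 0.12, 0], [0.09, 0.18, 0], [0.12, 0.24, 0], [0.14, 0.3, 0], [0.16, 0.35, 0], [0.18, 0.39, 0], [0.195, 0.417, 0], [0.195, 0.417, 0], [0.195, 0.417, 0], [0.195, 0.417, 0], [0.195, 0.417, 0], [0.195, 0.417, 0], [0.195, 0.417, 0], [0.195, 0.417, 0], [0.195, 0.417, 0], [0.195, 0.417, 0], [0.195, 0.417, 0]]' --rot '[[0, 0, 0.1], [0, 0, 0.2], [0, 0, 0.3], [0, 0, 0.4], [0, 0, 0.5], [0, 0, 0.6], [0, 0, 0.7], [0, 0, 0.8], [0, 0, 0.9], [0, 0, 1.0], [0, 0, 1.1], [0, 0, 1.2], [0, 0, 1.25], [0, 0, 1.25], [0, 0, 1.25], [0, 0, 1.25], [0, 0, 1.25], [0, 0, 1.25]]' --grip 1

```text
time: 2.65
ee_pos: [0.4254, -0.1643, 0.2226]
eef_rot: [0.687, 0.726, 0.0, 0.0]
ft_force: [0.1, -0.0, -0.4]
width: 0.0872
grip_force: 0.0
```

```bash
cat >> h.py <<'E'
def st():
    s=r.read_state(); Rm=R.from_quat(s["eef_rot"]).as_matrix()
    print("t",round(s["time"],2),"p",s["ee_pos"].round(4),"y",Rm[:,1].round(3),"z",Rm[:,2].round(3),"F",s["ft_force"].round(1),"w",round(s["width"],4),"g",round(float(np.max(s["grip_force"])),1)); return s
E
python3 - <<'E'
from h import *
st()
im,T=snap("wrist","w1.png"); print(T.round(3).tolist())
for l in ["clip_1","organiser"]:
    print(l,[(x.tolist(),c) for x,c in spot(l,"wrist",T)],[(x.tolist(),c) for x,c in spot(l,"wrist",T,"look_for")])
E
```

```text
t 2.65 p [ 0.4254 -0.1643  0.2226] y [0.998 0.055 0.   ] z [ 0.  0. -1.] F [ 0.1 -0.  -0.4] w 0.0872 g 0.0
[[0.998, -0.053, -0.016, 0.421], [0.056, 0.956, 0.289, -0.086], [0.0, -0.289, 0.957, 0.385], [0.0, 0.0, 0.0, 1.0]]
clip_1 [([0.4258, -0.1695, 0.058], 0.8), ([0.4308, -0.2136, 0.0537], 0.6), ([0.4326, -0.3456, 0.0519], 0.6), ([0.4329, -0.2546, 0.0559], 0.58)] [([0.4287, -0.169, 0.0629], 0.95), ([0.4327, -0.2465, 0.0589], 0.95), ([0.4382, -0.2993, 0.0866], 0.8), ([0.4352, -0.3344, 0.0567], 0.77), ([0.4312, -0.2134, 0.061], 0.71)]
organiser [([0.4768, -0.2758, -0.0], 0.82)] [([0.4302, -0.2158, 0.0576], 0.67), ([0.4878, -0.2247, 0.0175], 0.66), ([0.6571, -0.2165, 0.0637], 0.34)]
```

View pics/w1.png

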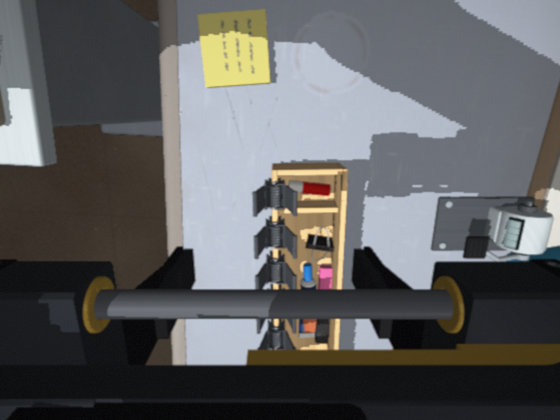

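The wrist picture shows the leftmost clip centred near (275,197) with its handles spanning columns 254–296. The next clips are at (275,237) and (275,270), the box contents are low, and the counter is at right.

```bash
cat >> h.py <<'E'
def ray(cam,uv,z,T=None):
    m=r.camera_model(cam); T=np.array(m["T"]) if T is None else T
    d=T[:3,:3]@np.array([(uv[0]-m["cx"])/m["fx"],-(uv[1]-m["cy"])/m["fy"],-1.])
    return (T[:3,3]+d*(z-T[2,3])/d[2]).round(4)
E
python3 - <<'E'
from h import *
m=r.camera_model("wrist"); print(m["fx"],m["cx"],m["cy"])
for uv,z in [((275,197),.07),((254,200),.089),((296,200),.089),((275,237),.07),((272,165),.05),((346,165),.05),((345,345),.05)]: print(uv,z,ray("wrist",uv,z))
im=cv2.imread("pics/w1.png")
cv2.imwrite("pics/w1c.png",cv2.resize(im[150:290,230:370],None,fx=4,fy=4,interpolation=cv2.INTER_CUBIC))
E
```

```text
323.217216325176 273.0305884392143 211.65258051966825
(275, 197) 0.07 [ 0.4279 -0.1647  0.07  ]
(254, 200) 0.089 [ 0.4078 -0.164   0.089 ]
(296, 200) 0.089 [ 0.4475 -0.1617  0.089 ]
(275, 237) 0.07 [ 0.4304 -0.2077  0.07  ]
(272, 165) 0.05 [ 0.4232 -0.1358  0.05  ]
(346, 165) 0.05 [ 0.4998 -0.1314  0.05  ]
(345, 345) 0.05 [ 0.5258 -0.3532  0.05  ]
```

View pics/w1c.png

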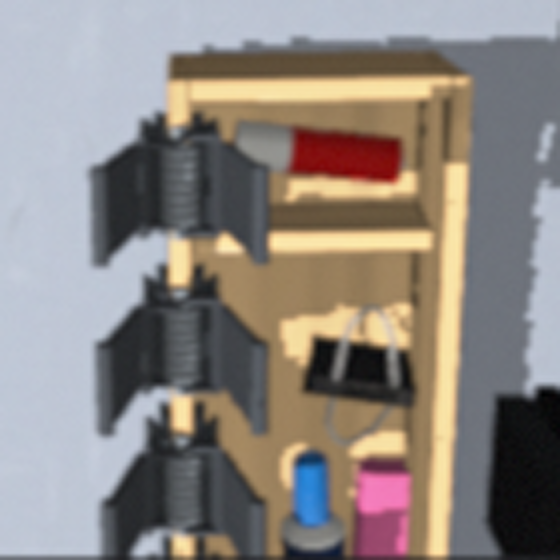

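Call:
arm_command --xyz '[[0.002, -0.003, -0.04], [0.002, -0.003, -0.08], [0.002, -0.003, -0.11], [0.002, -0.003, -0.13], [0.002, -0.003, -0.145], [0.002, -0.003, -0.155], [0.002, -0.003, -0.1615], [0.002, -0.003, -0.1615], [0.002, -0.003, -0.1615], [0.002, -0.003, -0.1615]]' --rot '[[0, 0, 0], [0, 0, 0], [0, 0, 0], [0, 0, 0], [0, 0, 0], [0, 0, 0], [0, 0, 0], [0, 0, 0], [0, 0, 0], [0, 0, 0]]'

```text
time: 3.73
ee_pos: [0.4283, -0.1672, 0.062]
eef_rot: [0.687, 0.727, 0.0, 0.001]
ft_force: [0.2, 0.1, -0.4]
width: 0.0871
grip_force: 0.0
```

Call:
arm_command --xyz '[[0, 0, 0], [0, 0, 0], [0, 0, 0], [0, 0, 0], [0, 0, 0], [0, 0, 0], [0, 0, 0], [0, 0, 0], [0, 0, 0], [0, 0, 0], [0, 0, 0], [0, 0, 0]]' --rot '[[0, 0, 0], [0, 0, 0], [0, 0, 0], [0, 0, 0], [0, 0, 0], [0, 0, 0], [0, 0, 0], [0, 0, 0], [0, 0, 0], [0, 0, 0], [0, 0, 0], [0, 0, 0]]' --grip 0.1 --squeeze 35

```text
time: 4.73
ee_pos: [0.4272, -0.1676, 0.0628]
eef_rot: [0.687, 0.727, -0.001, -0.0]
ft_force: [-11.6, 2.3, 29.5]
width: 0.0237
grip_force: 35.0
```

Call:
arm_command --xyz '[[0, 0, 0.01], [0, 0, 0.03], [0, 0, 0.06], [0, 0, 0.09], [0, 0, 0.11], [0, 0, 0.12], [0, 0, 0.12], [0, 0, 0.12]]' --rot '[[0, 0, 0], [0, 0, 0], [0, 0, 0], [0, 0, 0], [0, 0, 0], [0, 0, 0], [0, 0, 0], [0, 0, 0]]'

```text
time: 5.4
ee_pos: [0.4274, -0.167, 0.1804]
eef_rot: [0.687, 0.727, -0.0, -0.0]
ft_force: [-0.2, -0.0, -0.8]
width: 0.0236
grip_force: 35.0
```

```bash
python3 - <<'E'
from h import *
st()
im,T=snap("wrist","w2.png")
print(spot("clip_1","wrist",T))
for c in("top","side"):
    snap(c); print(c,spot("clip_1",c), spot("file_1",c))
cv2.imwrite("pics/s2.png",cv2.resize(r.camera("side")[180:320,190:330,::-1],None,fx=4,fy=4))
E
```

```text
t 5.4 p [ 0.4274 -0.167   0.1804] y [ 0.998  0.057 -0.   ] z [-0. -0. -1.] F [-0.2 -0.  -0.8] w 0.0236 g 35.0
[(array([ 0.4288, -0.1689,  0.1721]), 0.7), (array([ 0.436 , -0.3441,  0.0569]), 0.67), (array([ 0.4316, -0.2527,  0.0564]), 0.64), (array([ 0.436 , -0.2971,  0.0534]), 0.56)]
top [(array([ 0.4373, -0.2976,  0.0585]), 0.64), (array([ 0.4453, -0.3901,  0.0534]), 0.64), (array([ 0.4384, -0.3445,  0.0514]), 0.41)] [(array([0.5663, 0.3254, 0.0124]), 0.91), (array([0.5215, 0.1378, 0.0103]), 0.63), (array([0.5212, 0.0761, 0.0079]), 0.52), (array([ 6.518e-01, -4.051e-01,  2.000e-04]), 0.51), (array([ 0.3734, -0.0251,  0.0028]), 0.36)]
side [(array([ 0.4382, -0.3435,  0.0584]), 0.79), (array([ 0.4375, -0.3834,  0.0588]), 0.63), (array([ 0.4339, -0.2979,  0.0576]), 0.62), (array([ 0.4254, -0.2076,  0.058 ]), 0.54), (array([ 0.4319, -0.2501,  0.0547]), 0.51), (array([ 0.4244, -0.1647,  0.1719]), 0.45)] [(array([0.568 , 0.3298, 0.0117]), 0.6), (array([0.5196, 0.0746, 0.0102]), 0.58)]
```

View pics/s2.png

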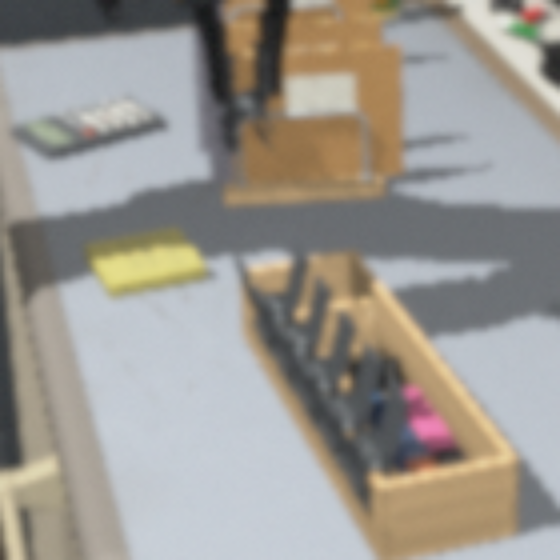

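Clip 1 is held squarely, pivot about 8 mm below the TCP. Next I'll raise it and swing over to file 1.

Call:
arm_command --xyz '[[0, 0, 0.03], [0, 0.01, 0.06], [0.01, 0.04, 0.09], [0.02, 0.07, 0.11], [0.035, 0.1, 0.12], [0.05, 0.135, 0.12], [0.07, 0.17, 0.12], [0.085, 0.205, 0.12], [0.1, 0.24, 0.12], [0.115, 0.275, 0.12], [0.13, 0.31, 0.12], [0.145, 0.345, 0.12], [0.16, 0.38, 0.12], [0.175, 0.415, 0.12], [0.187, 0.445, 0.12], [0.193, 0.46, 0.12], [0.193, 0.467, 0.12], [0.193, 0.467, 0.12], [0.193, 0.467, 0.12], [0.193, 0.467, 0.12]]' --rot '[[0, 0, 0], [0, 0, 0.08], [0, 0, 0.16], [0, 0, 0.25], [0, 0, 0.34], [0, 0, 0.43], [0, 0, 0.52], [0, 0, 0.61], [0, 0, 0.7], [0, 0, 0.79], [0, 0, 0.88], [0, 0, 0.97], [0, 0, 1.06], [0, 0, 1.15], [0, 0, 1.24], [0, 0, 1.3], [0, 0, 1.34], [0, 0, 1.34], [0, 0, 1.34], [0, 0, 1.34]]'

```text
time: 7.52
ee_pos: [0.6209, 0.299, 0.3011]
eef_rot: [0.088, 0.996, -0.0, 0.0]
ft_force: [-0.2, -0.8, -0.2]
width: 0.0238
grip_force: 35.0
```

```bash
python3 - <<'E'
from h import *
s=st();print(s["joint_positions"].round(2))
im,T=snap("wrist","w3.png")
for l in ["file_1","sorter","clip_1"]:
  print(l,spot(l,"wrist",T),spot(l,"wrist",T,"look_for"))
E
```

```text
t 7.52 p [0.6209 0.299  0.3011] y [ 0.175  0.984 -0.   ] z [ 0. -0. -1.] F [-0.2 -0.8 -0.2] w 0.0238 g 35.0
[-0.    0.59 -0.87  1.09  0.44  1.64  0.64]
file_1 [(array([0.5219, 0.1388, 0.0146]), 0.69), (array([0.5653, 0.3256, 0.0072]), 0.66), (array([0.5188, 0.0733, 0.0076]), 0.58)] [(array([0.5543, 0.3276, 0.1133]), 0.78), (array([0.5135, 0.1504, 0.0865]), 0.74), (array([0.5134, 0.0789, 0.0853]), 0.64)]
sorter [(array([ 5.412e-01,  2.016e-01, -1.000e-04]), 0.88)] [(array([0.5414, 0.2343, 0.0131]), 0.56)]
clip_1 [] [(array([0.6168, 0.2992, 0.3008]), 0.73)]
```

View pics/w3.png

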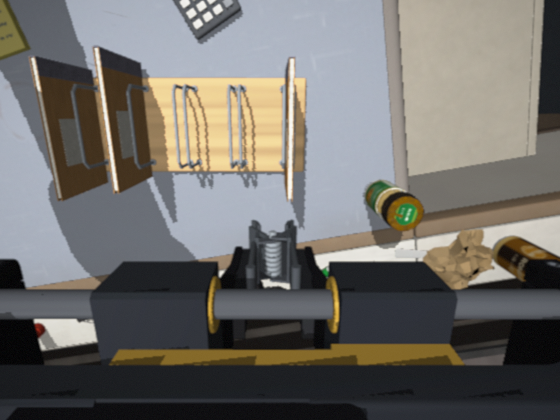

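The wrist view shows file 1's top edge along column ~291, rows 58–198. File 4's edge runs (97,50)→(115,190), file 5's (35,62)→(58,195), and slots 2 and 3 are empty. The clip hangs straight at (270,250). A crop will sharpen the edges.

```bash
python3 - <<'E'
import cv2,numpy as np
im=cv2.imread("pics/w3.png")
a=cv2.resize(im[45:205,270:310],None,fx=3.7,fy=3.7,interpolation=cv2.INTER_CUBIC)
b=cv2.resize(im[45:205,25:160],None,fx=3.7,fy=3.7,interpolation=cv2.INTER_CUBIC)
cv2.imwrite("pics/w3c.png",np.hstack([a,b]))
E
```

```text
(no output)
```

View pics/w3c.png

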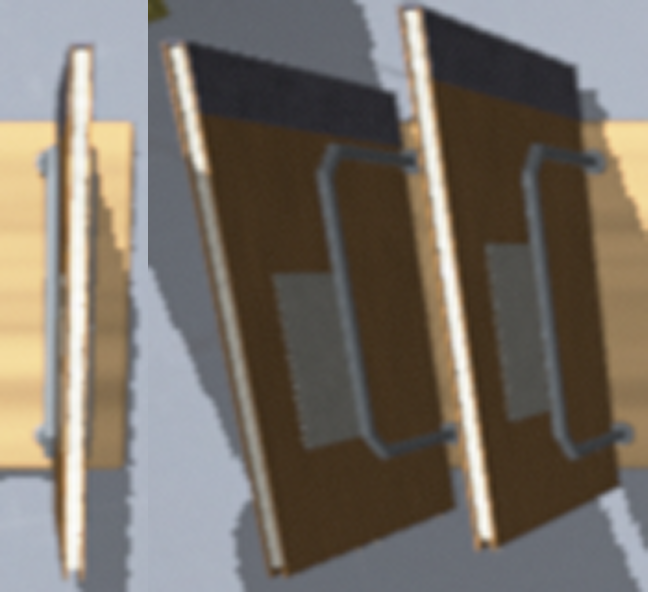

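```bash
python3 - <<'E'
from h import *
for n,a,b in [(1,(291.9,57.2),(289.7,201)),(4,(96.4,47.2),(116.4,192.8)),(5,(32.8,56.4),(59.9,200.1))]:
  for z in (.113,.115):
    p,q=ray("wrist",a,z),ray("wrist",b,z); d=q-p; print(n,z,p[:2],q[:2],"mid",((p+q)/2)[:2].round(4),"len",np.hypot(*d[:2]).round(4),"ang of file x",np.arctan2(d[1],d[0]).round(3))
st()
E
```

```text
1 0.113 [0.4928 0.3404] [0.6379 0.3149] mid [0.5654 0.3276] len 0.1473 ang of file x -0.174
1 0.115 [0.4931 0.3403] [0.6373 0.3149] mid [0.5652 0.3276] len 0.1464 ang of file x -0.174
4 0.113 [0.4506 0.1525] [0.5951 0.1262] mid [0.5228 0.1394] len 0.1469 ang of file x -0.18
4 0.115 [0.4511 0.1534] [0.5948 0.1273] mid [0.523  0.1404] len 0.1461 ang of file x -0.18
5 0.113 [0.4475 0.0877] [0.5922 0.0611] mid [0.5198 0.0744] len 0.1471 ang of file x -0.182
5 0.115 [0.4481 0.089 ] [0.5919 0.0625] mid [0.52   0.0758] len 0.1462 ang of file x -0.182
t 7.87 p [0.6207 0.2996 0.3013] y [ 0.174  0.985 -0.   ] z [ 0. -0. -1.] F [-0.1 -0.  -0.9] w 0.0233 g 35.0
```

Call:
arm_command --xyz '[[-0.02, 0.01, -0.01], [-0.04, 0.02, -0.03], [-0.0555, 0.0283, -0.05], [-0.0555, 0.0283, -0.08], [-0.0555, 0.0283, -0.105], [-0.0555, 0.0283, -0.12], [-0.0555, 0.0283, -0.13], [-0.0555, 0.0283, -0.13], [-0.0555, 0.0283, -0.13], [-0.0555, 0.0283, -0.13]]' --rot '[[0, 0, 0], [0, 0, 0], [0, 0, 0], [0, 0, 0], [0, 0, 0], [0, 0, 0], [0, 0, 0], [0, 0, 0], [0, 0, 0], [0, 0, 0]]'

```text
time: 8.7
ee_pos: [0.5656, 0.3288, 0.1725]
eef_rot: [0.087, 0.996, 0.001, 0.001]
ft_force: [-0.0, 0.1, 0.0]
width: 0.0232
grip_force: 35.0
```

```bash
python3 - <<'E'
from h import *
st()
im,T=snap("wrist")
cv2.imwrite("pics/w4.png",cv2.resize(im[60:340,190:370,::-1],None,fx=2.1,fy=2.1,interpolation=cv2.INTER_CUBIC))
print(spot("clip_1","wrist",T),spot("file_1","wrist",T))
print(proj("wrist",[.5653,.3276,.115],T),proj("wrist",[.4931,.3403,.115],T))
E
```

```text
t 8.7 p [0.5656 0.3288 0.1725] y [0.173 0.985 0.001] z [ 0.001  0.001 -1.   ] F [-0.   0.1  0. ] w 0.0232 g 35.0
[(array([0.568 , 0.3296, 0.1655]), 0.69), (array([0.5635, 0.3275, 0.0079]), 0.39)] [(array([0.52  , 0.1387, 0.0116]), 0.8), (array([0.5611, 0.326 , 0.0084]), 0.64)]
[271.77273826 228.33555139] [271.72326738 123.0892284 ]
```

View pics/w4.png

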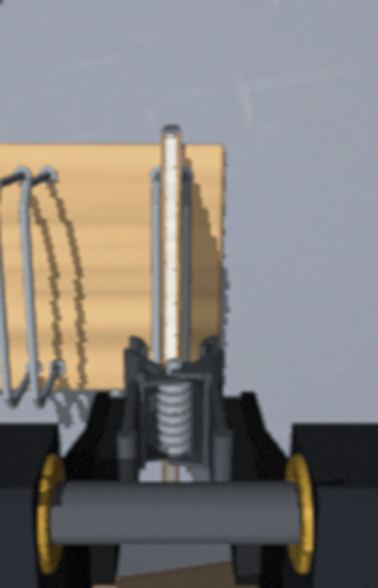

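The jaws (crop columns ~130–215) straddle the file edge at ~171, so it is centred. Lowering.

Call:
arm_command --xyz '[[-0.0003, -0.0007, -0.01], [-0.0003, -0.0007, -0.02], [-0.0003, -0.0007, -0.027], [-0.0003, -0.0007, -0.033], [-0.0003, -0.0007, -0.038], [-0.0003, -0.0007, -0.041], [-0.0003, -0.0007, -0.043], [-0.0003, -0.0007, -0.043], [-0.0003, -0.0007, -0.043]]' --rot '[[0, 0, 0], [0, 0, 0], [0, 0, 0], [0, 0, 0], [0, 0, 0], [0, 0, 0], [0, 0, 0], [0, 0, 0], [0, 0, 0]]'

```text
time: 9.6
ee_pos: [0.5648, 0.328, 0.1284]
eef_rot: [0.087, 0.996, 0.0, 0.0]
ft_force: [0.3, 0.2, 2.1]
width: 0.0234
grip_force: 35.0
```

Call:
arm_command --xyz '[[0, 0, -0.001], [0, 0, -0.002], [0, 0, -0.002]]' --rot '[[0, 0, 0], [0, 0, 0], [0, 0, 0]]'

```text
time: 9.85
ee_pos: [0.565, 0.3292, 0.1282]
eef_rot: [0.086, 0.996, 0.001, 0.001]
ft_force: [-3.3, 1.1, 11.7]
width: 0.0235
grip_force: 35.0
```

It is seated (11.7 N contact). Release and lift.

Call:
arm_command --xyz '[[0, 0, 0], [0, 0, 0], [0, 0, 0], [0, 0, 0], [0, 0, 0], [0, 0, 0], [0, 0, 0], [0, 0, 0]]' --rot '[[0, 0, 0], [0, 0, 0], [0, 0, 0], [0, 0, 0], [0, 0, 0], [0, 0, 0], [0, 0, 0], [0, 0, 0]]' --grip 0.68

```text
time: 10.52
ee_pos: [0.5648, 0.3276, 0.126]
eef_rot: [0.087, 0.996, -0.0, -0.0]
ft_force: [-0.6, 0.5, -0.5]
width: 0.0582
grip_force: 0.0
```

Call:
arm_command --xyz '[[0, 0, 0.01], [0, 0, 0.03], [0, 0, 0.06], [0, 0, 0.09], [0, 0, 0.12], [0, 0, 0.15], [0, 0, 0.17], [0, 0, 0.17], [0, 0, 0.17]]' --rot '[[0, 0, 0], [0, 0, 0], [0, 0, 0], [0, 0, 0], [0, 0, 0], [0, 0, 0], [0, 0, 0], [0, 0, 0], [0, 0, 0]]'

```text
time: 11.27
ee_pos: [0.5649, 0.3282, 0.2979]
eef_rot: [0.087, 0.996, 0.001, 0.001]
ft_force: [-0.3, -0.1, -1.3]
width: 0.0594
grip_force: 0.0
```

```bash
python3 - <<'E'
from h import *
st()
im,T=snap("wrist")
cv2.imwrite("pics/w5.png",cv2.resize(im[60:260,190:370,::-1],None,fx=3,fy=3,interpolation=cv2.INTER_CUBIC))
print(spot("clip_1","wrist",T),spot("file_1","wrist",T))
for c in ("top","side"):
  snap(c); print(c,[x for x in spot("clip_1",c) if x[0][1]>0],spot("lever_pad",c),spot("counter",c))
E
```

```text
t 11.27 p [0.5649 0.3282 0.2979] y [0.173 0.985 0.002] z [ 0.002  0.002 -1.   ] F [-0.3 -0.1 -1.3] w 0.0594 g 0.0
[(array([0.5638, 0.3259, 0.1216]), 0.98)] [(array([0.5229, 0.1409, 0.0137]), 0.98), (array([0.5178, 0.0758, 0.0109]), 0.9), (array([0.5637, 0.3246, 0.0081]), 0.73)]
top [(array([0.561 , 0.3291, 0.1232]), 0.63)] [(array([ 0.6466, -0.2098,  0.0625]), 0.44)] [(array([ 0.6907, -0.2005,  0.0014]), 0.82)]
side [(array([0.564 , 0.326 , 0.1232]), 0.67)] [(array([ 0.652 , -0.2085,  0.0617]), 0.59)] [(array([ 6.853e-01, -1.979e-01, -3.000e-04]), 0.8)]
```

View pics/w5.png

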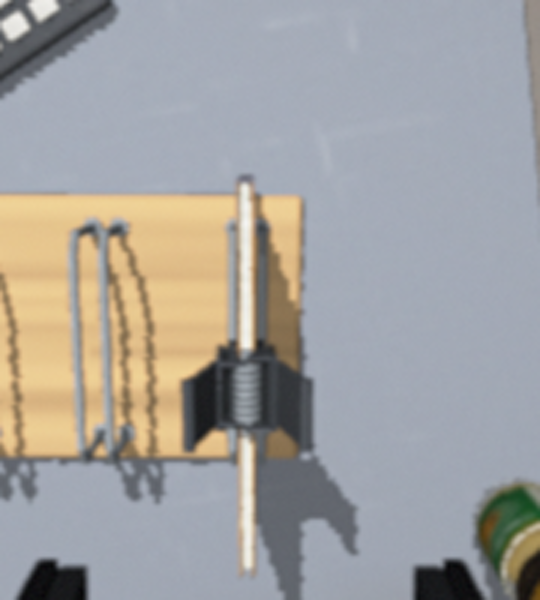

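Clip 1 sits home at mid-edge. Now to the counter lever.

Call:
arm_command --xyz '[[0.01, -0.03, 0], [0.015, -0.065, 0], [0.02, -0.1, 0], [0.025, -0.135, 0], [0.03, -0.17, 0], [0.035, -0.205, 0], [0.04, -0.24, 0], [0.045, -0.275, 0], [0.05, -0.31, 0], [0.055, -0.345, 0], [0.06, -0.38, -0.01], [0.066, -0.415, -0.03], [0.072, -0.45, -0.05], [0.078, -0.485, -0.07], [0.083, -0.515, -0.085], [0.083, -0.538, -0.098], [0.083, -0.538, -0.098], [0.083, -0.538, -0.098], [0.083, -0.538, -0.098]]' --rot '[[0, 0, 0], [0, 0, 0], [0, 0, 0], [0, 0, 0], [0, 0, 0], [0, 0, 0], [0, 0, 0], [0, 0, 0], [0, 0, 0], [0, 0, 0], [0, 0, 0], [0, 0, 0], [0, 0, 0], [0, 0, 0], [0, 0, 0], [0, 0, 0], [0, 0, 0], [0, 0, 0], [0, 0, 0]]' --grip 0

```text
time: 13.4
ee_pos: [0.648, -0.2092, 0.1985]
eef_rot: [0.086, 0.996, 0.0, 0.0]
ft_force: [0.5, 0.4, 0.3]
width: 0.0003
grip_force: 0.0
```

```bash
python3 - <<'E'
from h import *
s=st();print(s["joint_positions"].round(2))
im,T=snap("wrist","w6.png")
print(spot("lever_pad","wrist",T),spot("counter","wrist",T))
for c in ("top","side"):
  snap(c); print(c,spot("lever_pad",c),spot("counter",c))
E
```

```text
t 13.4 p [ 0.648  -0.2092  0.1985] y [0.172 0.985 0.001] z [ 0.     0.001 -1.   ] F [0.5 0.4 0.3] w 0.0003 g 0.0
[ 0.75  0.58 -0.76  1.29  0.39  1.42  1.41]
[(array([ 0.6508, -0.2091,  0.0635]), 0.75)] [(array([ 0.6912, -0.2021, -0.0013]), 0.61)]
top [(array([ 0.6491, -0.2105,  0.0615]), 0.53)] [(array([ 0.691 , -0.2017,  0.0023]), 0.67)]
side [(array([ 0.6483, -0.2066,  0.0595]), 0.43)] [(array([ 0.6864, -0.197 , -0.0016]), 0.88)]
```

View pics/w6.png

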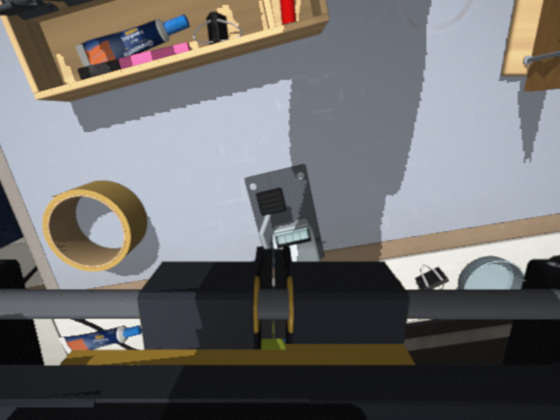

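```bash
python3 - <<'E'
from h import *
for uv in [(271,202),(258,192),(282,190),(285,212),(260,214)]: print(uv,ray("wrist",uv,.06))
print("case",ray("wrist",(272,225),.059))
E
```

```text
(271, 202) [ 0.6493 -0.2129  0.06  ]
(258, 192) [ 0.6375 -0.2234  0.06  ]
(282, 190) [ 0.6395 -0.2005  0.06  ]
(285, 212) [ 0.6616 -0.2013  0.06  ]
(260, 214) [ 0.6594 -0.2256  0.06  ]
case [ 0.6729 -0.2161  0.059 ]
```

Call:
arm_command --xyz '[[-0.001, -0.002, -0.04], [-0.001, -0.002, -0.08], [-0.001, -0.002, -0.11], [-0.001, -0.002, -0.125], [-0.001, -0.002, -0.135], [-0.001, -0.002, -0.142], [-0.001, -0.002, -0.149], [-0.001, -0.002, -0.156], [-0.001, -0.002, -0.163], [-0.001, -0.002, -0.168], [-0.001, -0.002, -0.172], [-0.001, -0.002, -0.174], [-0.001, -0.002, -0.174]]' --rot '[[0, 0, 0], [0, 0, 0], [0, 0, 0], [0, 0, 0], [0, 0, 0], [0, 0, 0], [0, 0, 0], [0, 0, 0], [0, 0, 0], [0, 0, 0], [0, 0, 0], [0, 0, 0], [0, 0, 0]]'

```text
time: 14.93
ee_pos: [0.6485, -0.2127, 0.0278]
eef_rot: [0.087, 0.996, -0.001, 0.002]
ft_force: [-8.4, 1.2, 16.4]
width: 0.0001
grip_force: 9.4
```

Call:
arm_command --xyz '[[0, 0, -0.002], [0, 0, -0.002], [0, 0, -0.002]]' --rot '[[0, 0, 0], [0, 0, 0], [0, 0, 0]]'

```text
time: 15.18
ee_pos: [0.6487, -0.2127, 0.0273]
eef_rot: [0.087, 0.996, -0.001, 0.002]
ft_force: [-13.2, 1.7, 28.2]
width: 0.0008
grip_force: 15.0
```

```bash
python3 - <<'E'
from h import *
st()
im=r.camera("side")
print(spot("lever_pad","side"))
cv2.imwrite("pics/s7.png",cv2.resize(im[210:290,310:430,::-1],None,fx=5,fy=5,interpolation=cv2.INTER_CUBIC))
E
```

```text
t 15.18 p [ 0.6487 -0.2127  0.0273] y [ 0.173  0.985 -0.001] z [ 0.004 -0.002 -1.   ] F [-13.2   1.7  28.2] w 0.0008 g 15.0
[(array([ 0.6499, -0.2092,  0.0211]), 0.45)]
```

View pics/s7.png

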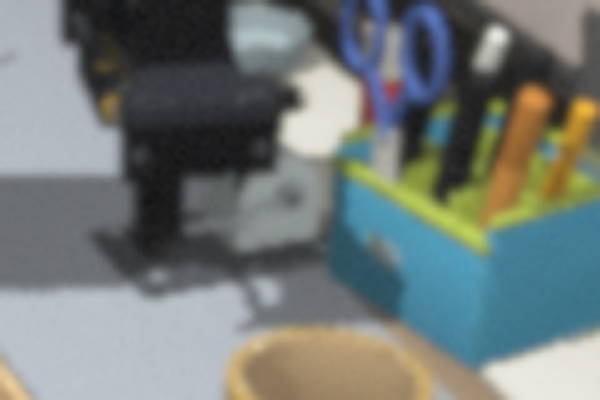

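Pressed to the stop: it is stiff at 28 N and the pad reads z≈0.021. Release and move on to clip 2.

Call:
arm_command --xyz '[[0, 0, 0.015], [0, 0, 0.035], [0, 0, 0.06], [0, 0, 0.09], [0, 0, 0.12], [0, 0, 0.15], [-0.02, 0, 0.1775], [-0.05, 0, 0.1775], [-0.08, 0, 0.1775], [-0.11, 0, 0.1775], [-0.14, 0, 0.1775], [-0.165, 0, 0.1775], [-0.19, 0, 0.1775], [-0.21, 0, 0.1775], [-0.217, 0, 0.1775], [-0.217, 0, 0.1775], [-0.217, 0, 0.1775], [-0.217, 0, 0.1775], [-0.217, 0, 0.1775], [-0.217, 0, 0.1775]]' --rot '[[0, 0, 0], [0, 0, 0], [0, 0, 0], [0, 0, 0], [0, 0, 0], [0, 0, -0.05], [0, 0, -0.15], [0, 0, -0.25], [0, 0, -0.36], [0, 0, -0.47], [0, 0, -0.58], [0, 0, -0.69], [0, 0, -0.8], [0, 0, -0.91], [0, 0, -1.02], [0, 0, -1.13], [0, 0, -1.23], [0, 0, -1.33], [0, 0, -1.34], [0, 0, -1.34]]'

```text
time: 16.95
ee_pos: [0.4305, -0.2123, 0.2006]
eef_rot: [0.686, 0.728, 0.0, 0.001]
ft_force: [-1.0, 0.3, -0.4]
width: 0.0007
grip_force: 0.0
```

Call:
arm_command --xyz '[[0, 0, 0], [0, 0, 0], [0, 0, 0], [0, 0, 0], [0, 0, 0]]' --rot '[[0, 0, 0], [0, 0, 0], [0, 0, 0], [0, 0, 0], [0, 0, 0]]' --grip 1

```text
time: 17.37
ee_pos: [0.4298, -0.2123, 0.1996]
eef_rot: [0.686, 0.727, 0.0, -0.0]
ft_force: [-0.6, 0.6, -0.6]
width: 0.0256
grip_force: 0.0
```

```bash
python3 - <<'E'
from h import *
st()
im,T=snap("wrist","w8.png")
print(spot("lever_pad","wrist",T),spot("clip_1","wrist",T))
for c in ("top","side"):
  snap(c); print(c,spot("lever_pad",c),spot("counter",c),spot("clip_1",c))
E
```

```text
t 17.37 p [ 0.4298 -0.2123  0.1996] y [0.998 0.058 0.   ] z [ 0.  0. -1.] F [-0.6  0.6 -0.6] w 0.0256 g 0.0
[(array([ 0.6499, -0.2106,  0.0621]), 0.9)] [(array([ 0.4372, -0.3429,  0.0564]), 0.94), (array([ 0.4295, -0.2525,  0.0583]), 0.92), (array([ 0.435 , -0.2975,  0.0508]), 0.85), (array([ 0.4301, -0.2165,  0.0549]), 0.61), (array([ 0.4751, -0.2788, -0.0007]), 0.59)]
top [(array([ 0.649 , -0.2133,  0.0631]), 0.63)] [(array([ 6.899e-01, -2.011e-01, -3.000e-04]), 0.58)] [(array([0.5602, 0.3302, 0.1254]), 0.62), (array([ 0.4397, -0.3854,  0.0528]), 0.55), (array([ 0.4279, -0.2159,  0.0528]), 0.37)]
side [(array([ 0.6492, -0.2108,  0.0591]), 0.57)] [(array([ 0.687 , -0.1947, -0.002 ]), 0.83)] [(array([ 0.4362, -0.3822,  0.0578]), 0.73), (array([ 0.433 , -0.3019,  0.056 ]), 0.6), (array([ 0.4265, -0.2092,  0.0553]), 0.58), (array([ 0.4343, -0.2524,  0.0545]), 0.58), (array([ 0.4332, -0.3408,  0.0557]), 0.58), (array([0.5632, 0.324 , 0.1229]), 0.54)]
```

View pics/w8.png

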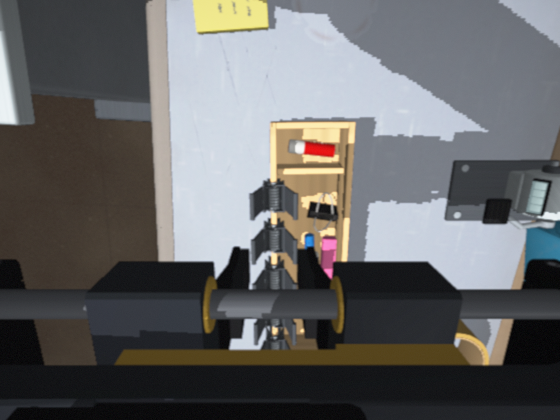

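The lever has sprung back (pad z≈0.061). Clip 2 is at (275,196), directly under the tool. The fingers are still opening, so I'll wait and then descend.

Call:
arm_command --xyz '[[0, 0, 0], [0, 0, 0], [0, 0, 0], [0, 0, 0], [0, 0, 0], [0, 0, 0], [0, 0, -0.03], [0, 0, -0.06], [0, 0, -0.09], [0, 0, -0.11], [0, 0, -0.125], [0, 0, -0.134], [0, 0, -0.138], [0, 0, -0.138], [0, 0, -0.138]]' --rot '[[0, 0, 0], [0, 0, 0], [0, 0, 0], [0, 0, 0], [0, 0, 0], [0, 0, 0], [0, 0, 0], [0, 0, 0], [0, 0, 0], [0, 0, 0], [0, 0, 0], [0, 0, 0], [0, 0, 0], [0, 0, 0], [0, 0, 0]]'

```text
time: 19.17
ee_pos: [0.4303, -0.2125, 0.0623]
eef_rot: [0.687, 0.727, 0.0, 0.0]
ft_force: [0.1, -0.2, 0.7]
width: 0.0867
grip_force: 0.0
```

Call:
arm_command --xyz '[[0, 0, 0], [0, 0, 0], [0, 0, 0], [0, 0, 0], [0, 0, 0], [0, 0, 0], [0, 0, 0], [0, 0, 0], [0, 0, 0], [0, 0, 0], [0, 0, 0], [0, 0, 0]]' --rot '[[0, 0, 0], [0, 0, 0], [0, 0, 0], [0, 0, 0], [0, 0, 0], [0, 0, 0], [0, 0, 0], [0, 0, 0], [0, 0, 0], [0, 0, 0], [0, 0, 0], [0, 0, 0]]' --grip 0.1 --squeeze 35

```text
time: 20.17
ee_pos: [0.4296, -0.2131, 0.0634]
eef_rot: [0.687, 0.727, -0.001, 0.0]
ft_force: [-11.2, 2.6, 27.4]
width: 0.0236
grip_force: 35.0
```

Call:
arm_command --xyz '[[0, 0, 0.01], [0, 0, 0.03], [0, 0, 0.06], [0, 0, 0.09], [0, 0.01, 0.12], [0.01, 0.03, 0.15], [0.015, 0.06, 0.16], [0.025, 0.09, 0.16], [0.033, 0.12, 0.16], [0.041, 0.15, 0.16], [0.049, 0.18, 0.16], [0.057, 0.21, 0.16], [0.065, 0.24, 0.16], [0.073, 0.27, 0.16], [0.081, 0.3, 0.16], [0.088, 0.33, 0.16], [0.093, 0.3525, 0.15], [0.093, 0.3525, 0.13], [0.093, 0.3525, 0.12], [0.093, 0.3525, 0.12]]' --rot '[[0, 0, 0], [0, 0, 0], [0, 0, 0], [0, 0, 0], [0, 0, 0.05], [0, 0, 0.15], [0, 0, 0.25], [0, 0, 0.36], [0, 0, 0.47], [0, 0, 0.58], [0, 0, 0.69], [0, 0, 0.8], [0, 0, 0.91], [0, 0, 1.02], [0, 0, 1.12], [0, 0, 1.22], [0, 0, 1.3], [0, 0, 1.34], [0, 0, 1.34], [0, 0, 1.34]]'

```text
time: 21.83
ee_pos: [0.5215, 0.1393, 0.1793]
eef_rot: [0.088, 0.996, -0.001, -0.002]
ft_force: [0.2, 0.6, 0.2]
width: 0.0236
grip_force: 35.0
```

```bash
python3 - <<'E'
from h import *
st()
im,T=snap("wrist")
cv2.imwrite("pics/w9.png",cv2.resize(im[60:340,190:370,::-1],None,fx=2.1,fy=2.1,interpolation=cv2.INTER_CUBIC))
print(spot("clip_1","wrist",T),spot("file_1","wrist",T))
E
```

```text
t 21.83 p [0.5215 0.1393 0.1793] y [ 0.174  0.985 -0.001] z [-0.004 -0.001 -1.   ] F [0.2 0.6 0.2] w 0.0236 g 35.0
[(array([0.5142, 0.1331, 0.1716]), 0.91), (array([0.5668, 0.327 , 0.1228]), 0.78)] [(array([0.5609, 0.3256, 0.0089]), 0.95), (array([0.5216, 0.075 , 0.0096]), 0.83), (array([0.521 , 0.1381, 0.0122]), 0.81)]
```

View pics/w9.png

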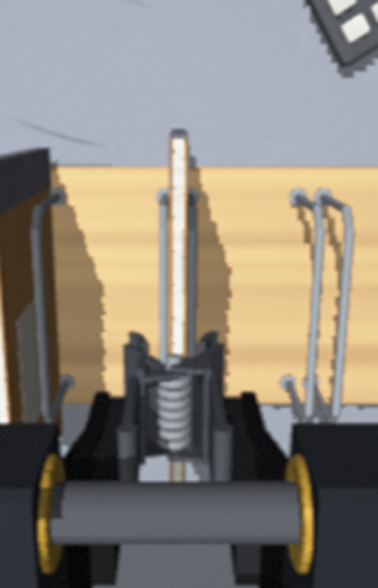

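```bash
python3 - <<'E'
from h import *
s=st()
R_=R.from_quat(s["eef_rot"]).as_matrix(); 
for uv in [(275.2,130),(275.2,226.7),(274.3,285)]:
  p=ray("wrist",uv,.115); print(p, "tool-y offset",((p-s["ee_pos"])@R_[:,1]).round(4))
# far end of top edge (-x end)
print("end",ray("wrist",(275.2,123.5),.115))
E
```

```text
t 21.98 p [0.5231 0.1392 0.1823] y [ 0.176  0.984 -0.   ] z [ 0.001 -0.    -1.   ] F [ 0.2 -0.5  0.9] w 0.0234 g 35.0
[0.4558 0.1522 0.115 ] tool-y offset 0.001
[0.5254 0.14   0.115 ] tool-y offset 0.0012
[0.5738 0.1308 0.115 ] tool-y offset 0.0006
end [0.4516 0.153  0.115 ]
```

File 4's edge is within about 1 mm of centre. Lowering with a 1 mm correction.

Call:
arm_command --xyz '[[0.0005, 0.001, -0.01], [0.0005, 0.001, -0.02], [0.0005, 0.001, -0.03], [0.0005, 0.001, -0.037], [0.0005, 0.001, -0.043], [0.0005, 0.001, -0.048], [0.0005, 0.001, -0.051], [0.0005, 0.001, -0.053], [0.0005, 0.001, -0.053], [0.0005, 0.001, -0.053]]' --rot '[[0, 0, 0], [0, 0, 0], [0, 0, 0], [0, 0, 0], [0, 0, 0], [0, 0, 0], [0, 0, 0], [0, 0, 0], [0, 0, 0], [0, 0, 0]]'

```text
time: 22.82
ee_pos: [0.5234, 0.1415, 0.1289]
eef_rot: [0.087, 0.996, 0.0, 0.0]
ft_force: [-1.3, 0.1, 1.9]
width: 0.0236
grip_force: 35.0
```

Call:
arm_command --xyz '[[0, 0, -0.001], [0, 0, -0.002], [0, 0, -0.002]]' --rot '[[0, 0, 0], [0, 0, 0], [0, 0, 0]]'

```text
time: 23.07
ee_pos: [0.5239, 0.1427, 0.1286]
eef_rot: [0.086, 0.996, 0.001, 0.001]
ft_force: [-5.2, 1.5, 16.7]
width: 0.0235
grip_force: 35.0
```

Call:
arm_command --xyz '[[0, 0, 0], [0, 0, 0], [0, 0, 0], [0, 0, 0], [0, 0, 0], [0, 0, 0], [0, 0, 0], [0, 0, 0]]' --rot '[[0, 0, 0], [0, 0, 0], [0, 0, 0], [0, 0, 0], [0, 0, 0], [0, 0, 0], [0, 0, 0], [0, 0, 0]]' --grip 0.62

```text
time: 23.73
ee_pos: [0.5233, 0.1411, 0.1265]
eef_rot: [0.087, 0.996, 0.0, -0.0]
ft_force: [-0.4, -0.4, 0.6]
width: 0.0533
grip_force: 0.0
```

Call:
arm_command --xyz '[[0, 0, 0.01], [0, 0, 0.03], [0, 0, 0.06], [0, 0, 0.09], [0, 0, 0.12], [0, 0, 0.15], [0, 0, 0.17], [0, 0, 0.17], [0, 0, 0.17]]' --rot '[[0, 0, 0], [0, 0, 0], [0, 0, 0], [0, 0, 0], [0, 0, 0], [0, 0, 0], [0, 0, 0], [0, 0, 0], [0, 0, 0]]'

```text
time: 24.48
ee_pos: [0.5236, 0.1416, 0.298]
eef_rot: [0.087, 0.996, 0.0, 0.001]
ft_force: [0.4, -0.7, -0.4]
width: 0.0535
grip_force: 0.0
```

```bash
python3 - <<'E'
from h import *
st()
im,T=snap("wrist")
cv2.imwrite("pics/w10.png",cv2.resize(im[40:270,90:370,::-1],None,fx=2.5,fy=2.5,interpolation=cv2.INTER_CUBIC))
print(spot("clip_1","wrist",T),spot("file_1","wrist",T))
for c in ("top","side"):
  snap(c); print(c,[x for x in spot("clip_1",c) if x[0][1]>0],spot("lever_pad",c),spot("counter",c))
E
```

```text
t 24.48 p [0.5236 0.1416 0.298 ] y [0.173 0.985 0.001] z [ 0.002  0.    -1.   ] F [ 0.4 -0.7 -0.4] w 0.0535 g 0.0
[(array([0.5655, 0.3268, 0.1209]), 0.92), (array([0.5211, 0.1372, 0.121 ]), 0.72)] [(array([0.5225, 0.1415, 0.0116]), 0.93), (array([0.5626, 0.3267, 0.0083]), 0.75), (array([0.5209, 0.0754, 0.0107]), 0.73)]
top [(array([0.5603, 0.3288, 0.1245]), 0.69), (array([0.5176, 0.1377, 0.1227]), 0.55)] [(array([ 0.6464, -0.214 ,  0.0601]), 0.59)] [(array([ 0.6907, -0.2028,  0.0027]), 0.73)]
side [(array([0.5639, 0.3266, 0.1234]), 0.61), (array([0.5175, 0.1409, 0.1242]), 0.56)] [(array([ 0.6508, -0.209 ,  0.0611]), 0.41)] [(array([ 0.6869, -0.1983, -0.0018]), 0.68)]
```

View pics/w10.png

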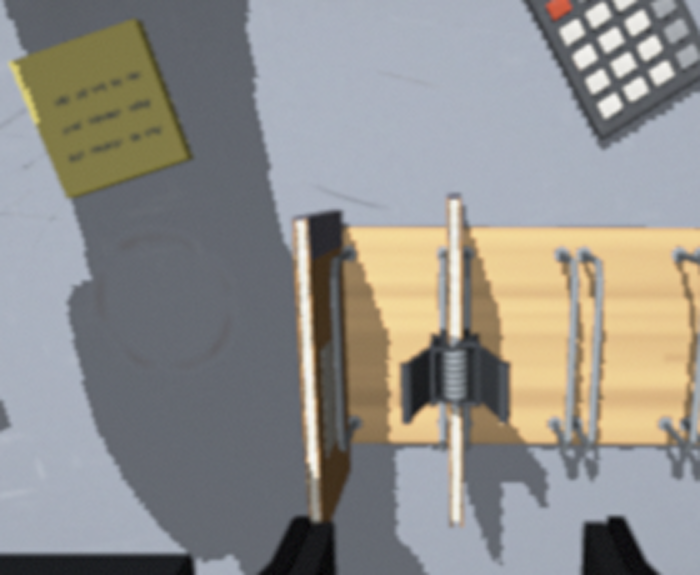

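Clip 2 is home at mid-edge on file 4, crop (455,370). I have used all my picture views, so from here I'll work from the numbers.

```bash
python3 - <<'E'
from h import *
T=np.array(r.camera_model("wrist")["T"])
for z in (.113,.115):
    p,q=ray("wrist",(210.8,127.2),z),ray("wrist",(217.2,248),z); print(p,q,((p+q)/2).round(4),np.linalg.norm(p-q).round(4))
E
```

```text
[0.4467 0.0884 0.113 ] [0.58  0.065 0.113] [0.5134 0.0767 0.113 ] 0.1353
[0.4467 0.0888 0.115 ] [0.5792 0.0656 0.115 ] [0.513  0.0772 0.115 ] 0.1345
```

Call:
arm_command --xyz '[[0.01, -0.03, 0], [0.02, -0.06, 0], [0.03, -0.09, 0], [0.042, -0.12, 0], [0.053, -0.15, 0], [0.064, -0.18, 0], [0.075, -0.21, -0.01], [0.085, -0.24, -0.03], [0.096, -0.27, -0.05], [0.106, -0.3, -0.07], [0.116, -0.33, -0.09], [0.124, -0.352, -0.098], [0.124, -0.352, -0.098], [0.124, -0.352, -0.098], [0.124, -0.352, -0.098], [0.124, -0.352, -0.098]]' --rot '[[0, 0, 0], [0, 0, 0], [0, 0, 0], [0, 0, 0], [0, 0, 0], [0, 0, 0], [0, 0, 0], [0, 0, 0], [0, 0, 0], [0, 0, 0], [0, 0, 0], [0, 0, 0], [0, 0, 0], [0, 0, 0], [0, 0, 0], [0, 0, 0]]' --grip 0

```text
time: 26.37
ee_pos: [0.6476, -0.2092, 0.1995]
eef_rot: [0.086, 0.996, 0.0, 0.001]
ft_force: [-0.4, 0.1, -0.5]
width: 0.0002
grip_force: 0.0
```

```bash
python3 - <<'E'
from h import *
st()
im,T=snap("wrist")
print(spot("lever_pad","wrist",T),spot("counter","wrist",T))
# darkest blob near expected pad
uv=proj("wrist",[.649,-.211,.06],T); print("expected px",uv)
for c in ("top","side"):
  snap(c); print(c,spot("lever_pad",c),spot("counter",c))
x,y=map(int,uv); g=cv2.cvtColor(im[y-35:y+35,x-35:x+35],cv2.COLOR_RGB2GRAY)
n,l,s,ce=cv2.connectedComponentsWithStats((g<45).astype(np.uint8))
for i in range(1,n):
    if s[i,4]>60: print(s[i],ce[i]+[x-35,y-35],ray("wrist",ce[i]+[x-35,y-35],.06,T))
E
```

```text
t 26.37 p [ 0.6476 -0.2092  0.1995] y [0.171 0.985 0.001] z [ 0.001  0.    -1.   ] F [-0.4  0.1 -0.5] w 0.0002 g 0.0
[(array([ 0.6514, -0.2092,  0.0613]), 0.65)] [(array([ 6.877e-01, -2.017e-01, -3.000e-04]), 0.89)]
expected px [271.91495138 201.31193858]
top [(array([ 0.4706, -0.2717,  0.0006]), 0.59), (array([ 0.6478, -0.2132,  0.0617]), 0.56)] [(array([ 0.4331, -0.2543,  0.0578]), 0.73), (array([ 6.905e-01, -2.021e-01, -3.000e-04]), 0.61)]
side [(array([ 0.6503, -0.2092,  0.0567]), 0.67)] [(array([ 0.6863, -0.1986, -0.0038]), 0.91)]
[ 21  22  30  27 578] [271.39792388 201.50692042] [ 0.6491 -0.2115  0.06  ]
```

Call:
arm_command --xyz '[[0, -0.001, -0.04], [0, -0.001, -0.08], [0, -0.001, -0.11], [0, -0.001, -0.125], [0, -0.001, -0.135], [0, -0.001, -0.142], [0, -0.001, -0.149], [0, -0.001, -0.156], [0, -0.001, -0.163], [0, -0.001, -0.169], [0, -0.001, -0.174], [0, -0.001, -0.177], [0, -0.001, -0.178], [0, -0.001, -0.178], [0, -0.001, -0.178]]' --rot '[[0, 0, 0], [0, 0, 0], [0, 0, 0], [0, 0, 0], [0, 0, 0], [0, 0, 0], [0, 0, 0], [0, 0, 0], [0, 0, 0], [0, 0, 0], [0, 0, 0], [0, 0, 0], [0, 0, 0], [0, 0, 0], [0, 0, 0]]'

```text
time: 28.07
ee_pos: [0.6496, -0.2123, 0.0272]
eef_rot: [0.087, 0.996, -0.001, 0.002]
ft_force: [-17.2, 2.7, 35.9]
width: 0.0004
grip_force: 18.6
```

```bash
python3 - <<'E'
from h import *
st(); r.camera("side"); print(spot("lever_pad","side"),spot("counter","side"))
E
```

```text
t 28.07 p [ 0.6496 -0.2123  0.0272] y [ 0.174  0.985 -0.002] z [ 0.005 -0.003 -1.   ] F [-17.2   2.7  35.9] w 0.0004 g 18.6
[(array([0.5607, 0.3304, 0.124 ]), 0.5), (array([ 0.6495, -0.2112,  0.0194]), 0.42)] [(array([ 0.6859, -0.1982, -0.0016]), 0.92), (array([ 0.4325, -0.3023,  0.0577]), 0.71)]
```

Call:
arm_command --xyz '[[0, 0, 0.015], [0, 0, 0.035], [0, 0, 0.06], [0, 0, 0.09], [0, 0, 0.12], [0, 0, 0.15], [-0.02, -0.005, 0.178], [-0.05, -0.01, 0.178], [-0.08, -0.015, 0.178], [-0.11, -0.02, 0.178], [-0.14, -0.025, 0.178], [-0.165, -0.03, 0.178], [-0.19, -0.035, 0.178], [-0.21, -0.04, 0.178], [-0.2155, -0.0435, 0.178], [-0.2155, -0.0435, 0.178], [-0.2155, -0.0435, 0.178], [-0.2155, -0.0435, 0.178], [-0.2155, -0.0435, 0.178], [-0.2155, -0.0435, 0.178]]' --rot '[[0, 0, 0], [0, 0, 0], [0, 0, 0], [0, 0, 0], [0, 0, 0], [0, 0, -0.05], [0, 0, -0.15], [0, 0, -0.25], [0, 0, -0.36], [0, 0, -0.47], [0, 0, -0.58], [0, 0, -0.69], [0, 0, -0.8], [0, 0, -0.91], [0, 0, -1.02], [0, 0, -1.13], [0, 0, -1.23], [0, 0, -1.33], [0, 0, -1.34], [0, 0, -1.34]]'

```text
time: 29.88
ee_pos: [0.4326, -0.2552, 0.1998]
eef_rot: [0.686, 0.728, 0.0, 0.001]
ft_force: [-0.3, 0.5, -0.2]
width: 0.0005
grip_force: 0.0
```

Call:
arm_command --xyz '[[0, 0, 0], [0, 0, 0], [0, 0, 0], [0, 0, 0], [0, 0, 0], [0, 0, 0], [0, 0, 0], [0, 0, 0], [0, 0, 0], [0, 0, 0], [0, 0, 0]]' --rot '[[0, 0, 0], [0, 0, 0], [0, 0, 0], [0, 0, 0], [0, 0, 0], [0, 0, 0], [0, 0, 0], [0, 0, 0], [0, 0, 0], [0, 0, 0], [0, 0, 0]]' --grip 1

```text
time: 30.8
ee_pos: [0.4318, -0.2553, 0.1986]
eef_rot: [0.687, 0.727, 0.0, 0.0]
ft_force: [0.3, -0.2, 0.1]
width: 0.0662
grip_force: 0.0
```

```bash
python3 - <<'E'
from h import *
st()
im,T=snap("wrist","w11.png")
print(spot("lever_pad","wrist",T),spot("clip_1","wrist",T))
old=cv2.imread("pics/w8.png"); tpl=old[178:220,247:301]  # clip 2 seen from the same relative pose
new=im[:,:,::-1].copy(); m=cv2.matchTemplate(new[150:250,230:320],tpl,cv2.TM_CCOEFF_NORMED)
_,v,_,l=cv2.minMaxLoc(m); print("match",v,"shift px",l[0]+230-247,l[1]+150-178)
for c in ("top","side"):
  snap(c); print(c,spot("lever_pad",c),spot("clip_1",c))
E
```

```text
t 30.8 p [ 0.4318 -0.2553  0.1986] y [0.998 0.057 0.   ] z [ 0.  0. -1.] F [ 0.3 -0.2  0.1] w 0.0662 g 0.0
[(array([ 0.652 , -0.2067,  0.0648]), 0.76)] [(array([ 0.4344, -0.3442,  0.0551]), 0.88), (array([ 0.4414, -0.3833,  0.0559]), 0.73), (array([ 0.4357, -0.2946,  0.0523]), 0.72)]
match 0.9897089004516602 shift px 1 0
top [(array([ 0.649 , -0.2141,  0.0632]), 0.62)] [(array([0.5614, 0.3274, 0.1263]), 0.53), (array([ 0.4322, -0.2531,  0.0537]), 0.43), (array([0.5206, 0.1379, 0.1208]), 0.41)]
side [(array([ 0.6524, -0.2091,  0.0608]), 0.41)] [(array([ 0.4385, -0.3403,  0.0581]), 0.72), (array([ 0.4356, -0.3842,  0.0571]), 0.67), (array([ 0.4327, -0.253 ,  0.0559]), 0.58), (array([ 0.4349, -0.3019,  0.0548]), 0.58)]
```

The clip 3 view matches clip 2's at 0.99 with a 1 px shift, and the lever is back up. Grasping.

Call:
arm_command --xyz '[[0.001, 0, 0], [0.001, 0, 0], [0.001, 0, -0.03], [0.001, 0, -0.06], [0.001, 0, -0.09], [0.001, 0, -0.11], [0.001, 0, -0.125], [0.001, 0, -0.134], [0.001, 0, -0.138], [0.001, 0, -0.138], [0.001, 0, -0.138]]' --rot '[[0, 0, 0], [0, 0, 0], [0, 0, 0], [0, 0, 0], [0, 0, 0], [0, 0, 0], [0, 0, 0], [0, 0, 0], [0, 0, 0], [0, 0, 0], [0, 0, 0]]'

```text
time: 32.17
ee_pos: [0.4333, -0.2555, 0.0613]
eef_rot: [0.687, 0.727, 0.0, 0.0]
ft_force: [-0.0, -0.6, -0.1]
width: 0.0871
grip_force: 0.0
```

Call:
arm_command --xyz '[[0, 0, 0], [0, 0, 0], [0, 0, 0], [0, 0, 0], [0, 0, 0], [0, 0, 0], [0, 0, 0], [0, 0, 0], [0, 0, 0], [0, 0, 0], [0, 0, 0], [0, 0, 0]]' --rot '[[0, 0, 0], [0, 0, 0], [0, 0, 0], [0, 0, 0], [0, 0, 0], [0, 0, 0], [0, 0, 0], [0, 0, 0], [0, 0, 0], [0, 0, 0], [0, 0, 0], [0, 0, 0]]' --grip 0.1 --squeeze 35

```text
time: 33.17
ee_pos: [0.4328, -0.2562, 0.0624]
eef_rot: [0.687, 0.727, -0.001, 0.0]
ft_force: [-10.0, 2.2, 24.9]
width: 0.0234
grip_force: 35.0
```

Call:
arm_command --xyz '[[0, 0, 0.01], [0, 0, 0.03], [0, 0, 0.06], [0, 0, 0.09], [0, 0.01, 0.12], [0.01, 0.03, 0.15], [0.015, 0.06, 0.16], [0.023, 0.09, 0.16], [0.031, 0.12, 0.16], [0.039, 0.15, 0.16], [0.047, 0.18, 0.16], [0.055, 0.21, 0.16], [0.063, 0.24, 0.16], [0.071, 0.27, 0.16], [0.079, 0.3, 0.16], [0.087, 0.3305, 0.16], [0.087, 0.3305, 0.15], [0.087, 0.3305, 0.13], [0.087, 0.3305, 0.12], [0.087, 0.3305, 0.12]]' --rot '[[0, 0, 0], [0, 0, 0], [0, 0, 0], [0, 0, 0], [0, 0, 0.05], [0, 0, 0.15], [0, 0, 0.25], [0, 0, 0.36], [0, 0, 0.47], [0, 0, 0.58], [0, 0, 0.69], [0, 0, 0.8], [0, 0, 0.91], [0, 0, 1.02], [0, 0, 1.12], [0, 0, 1.22], [0, 0, 1.3], [0, 0, 1.33], [0, 0, 1.33], [0, 0, 1.33]]'

```text
time: 34.83
ee_pos: [0.5185, 0.0746, 0.1785]
eef_rot: [0.092, 0.996, -0.0, -0.002]
ft_force: [-1.3, -1.4, -0.7]
width: 0.0234
grip_force: 35.0
```

Call:
arm_command --xyz '[[0, 0, 0], [0, 0, 0]]' --rot '[[0, 0, 0], [0, 0, 0]]'

```text
time: 35.0
ee_pos: [0.5201, 0.0749, 0.1814]
eef_rot: [0.093, 0.996, 0.0, 0.0]
ft_force: [0.4, 0.0, -1.6]
width: 0.0234
grip_force: 35.0
```

```bash
python3 - <<'E'
from h import *
s=st(); Ry=R.from_quat(s["eef_rot"]).as_matrix()[:,1]
im,T=snap("wrist","w12.png")
print(spot("clip_1","wrist",T),spot("file_1","wrist",T))
# bright top-edge pages per row near expected line
hsv=cv2.cvtColor(im,cv2.COLOR_RGB2HSV)
print("expected end px",proj("wrist",[.4467,.0886,.115],T),proj("wrist",[.52,.0757,.115],T))
for v in range(115,235,8):
    row=hsv[v,240:310]; m=np.where((row[:,2]>195)&(row[:,1]<40))[0]+240
    if len(m): p=ray("wrist",(m.mean(),v),.115,T); print(v,m.min(),m.max(),p,((p-s["ee_pos"])@Ry).round(4))
# clip-in-hand shape vs file-1 time picture
a=cv2.imread("pics/w3.png")[215:285,235:310]; b=im[:,:,::-1].copy()[205:295,225:320]
_,v,_,l=cv2.minMaxLoc(cv2.matchTemplate(b,a,cv2.TM_CCOEFF_NORMED)); print("hand match",v,l[0]-10,l[1]-10)
E
```

```text
t 35.0 p [0.5201 0.0749 0.1814] y [0.184 0.983 0.   ] z [ 0.001  0.    -1.   ] F [ 0.4  0.  -1.6] w 0.0234 g 35.0
[(array([0.5219, 0.1365, 0.1231]), 0.82), (array([0.5161, 0.0747, 0.1773]), 0.56)] [(array([0.5191, 0.0754, 0.0096]), 0.93), (array([0.5225, 0.141 , 0.01  ]), 0.77), (array([0.5649, 0.3249, 0.0081]), 0.64), (array([ 6.883e-01, -2.020e-01,  1.000e-04]), 0.45)]
expected end px [273.64782272 120.73654712] [274.65758286 224.05975284]
115 240 309 [0.4426 0.0869 0.115 ] -0.0025
123 240 309 [0.4483 0.0889 0.115 ] 0.0005
131 240 275 [0.4511 0.0751 0.115 ] -0.0125
139 240 275 [0.4565 0.0745 0.115 ] -0.0121
147 240 275 [0.4617 0.0729 0.115 ] -0.0128
155 240 275 [0.4671 0.0718 0.115 ] -0.0128
163 240 275 [0.4726 0.0703 0.115 ] -0.0133
171 241 275 [0.4783 0.07   0.115 ] -0.0125
179 245 275 [0.4849 0.0736 0.115 ] -0.0078
187 271 275 [0.4919 0.0797 0.115 ] -0.0005
195 250 275 [0.4972 0.0756 0.115 ] -0.0036
203 271 275 [0.5037 0.0775 0.115 ] -0.0005
211 271 275 [0.5097 0.0764 0.115 ] -0.0005
219 272 275 [0.5159 0.0756 0.115 ] -0.0001
227 272 275 [0.5221 0.0744 0.115 ] -0.0001
hand match 0.838207483291626 0 -1
```

Centred on file 5's edge within 0.5 mm, and the clip sits in the hand as before. Lowering.

Call:
arm_command --xyz '[[0, 0, -0.01], [0, 0, -0.02], [0, 0, -0.03], [0, 0, -0.037], [0, 0, -0.043], [0, 0, -0.048], [0, 0, -0.051], [0, 0, -0.053], [0, 0, -0.053], [0, 0, -0.053]]' --rot '[[0, 0, 0], [0, 0, 0], [0, 0, 0], [0, 0, 0], [0, 0, 0], [0, 0, 0], [0, 0, 0], [0, 0, 0], [0, 0, 0], [0, 0, 0]]'

```text
time: 35.98
ee_pos: [0.5199, 0.0755, 0.1279]
eef_rot: [0.092, 0.996, 0.0, 0.0]
ft_force: [-1.9, 0.5, 2.4]
width: 0.0233
grip_force: 35.0
```

Call:
arm_command --xyz '[[0, 0, -0.001], [0, 0, -0.002], [0, 0, -0.0025]]' --rot '[[0, 0, 0], [0, 0, 0], [0, 0, 0]]'

```text
time: 36.23
ee_pos: [0.5204, 0.0767, 0.1274]
eef_rot: [0.091, 0.996, 0.001, 0.001]
ft_force: [-9.8, 1.7, 28.6]
width: 0.0235
grip_force: 35.0
```

Call:
arm_command --xyz '[[0, 0, 0.001], [0, 0, 0.001], [0, 0, 0.001], [0, 0, 0.001], [0, 0, 0.001], [0, 0, 0.001], [0, 0, 0.001], [0, 0, 0.001]]' --rot '[[0, 0, 0], [0, 0, 0], [0, 0, 0], [0, 0, 0], [0, 0, 0], [0, 0, 0], [0, 0, 0], [0, 0, 0]]' --grip 0.57

```text
time: 36.9
ee_pos: [0.5198, 0.0751, 0.126]
eef_rot: [0.092, 0.996, 0.0, -0.0]
ft_force: [-0.4, -0.5, 0.4]
width: 0.0491
grip_force: 0.0
```

Call:
arm_command --xyz '[[0, 0, 0.01], [0, 0, 0.03], [0, 0, 0.06], [0, 0, 0.09], [0, 0, 0.12], [0, 0, 0.15], [0, 0, 0.17], [0, 0, 0.17], [0, 0, 0.17]]' --rot '[[0, 0, 0], [0, 0, 0], [0, 0, 0], [0, 0, 0], [0, 0, 0], [0, 0, 0], [0, 0, 0], [0, 0, 0], [0, 0, 0]]'

```text
time: 37.65
ee_pos: [0.5202, 0.0755, 0.2975]
eef_rot: [0.092, 0.996, 0.0, 0.001]
ft_force: [-0.1, -0.2, -0.6]
width: 0.0493
grip_force: 0.0
```

```bash
python3 - <<'E'
from h import *
st()
im,T=snap("wrist","w13.png")
print(spot("clip_1","wrist",T),spot("file_1","wrist",T))
for c in ("top","side"):
  snap(c); print(c,[x for x in spot("clip_1",c) if x[0][1]>0],spot("lever_pad",c),spot("counter",c))
a=cv2.imread("pics/w5.png"); a=cv2.resize(a,(180,200)) # clip on file 1 from same relative pose
t=a[112:155,58:107]; _,v,_,l=cv2.minMaxLoc(cv2.matchTemplate(im[140:240,220:330,::-1].copy(),t,cv2.TM_CCOEFF_NORMED)); print("match",v,l[0]+220-248,l[1]+140-172)
E
```

```text
t 37.65 p [0.5202 0.0755 0.2975] y [0.183 0.983 0.   ] z [ 0.002 -0.    -1.   ] F [-0.1 -0.2 -0.6] w 0.0493 g 0.0
[(array([0.5178, 0.076 , 0.1242]), 0.92), (array([0.5211, 0.1343, 0.1191]), 0.68), (array([0.5685, 0.3254, 0.1234]), 0.67)] [(array([0.5244, 0.1412, 0.01  ]), 0.87), (array([0.5192, 0.0723, 0.0117]), 0.84), (array([0.5625, 0.3251, 0.009 ]), 0.56)]
top [(array([0.5143, 0.0753, 0.1244]), 0.7), (array([0.5619, 0.3308, 0.1279]), 0.67), (array([0.521 , 0.1389, 0.1209]), 0.63)] [(array([ 0.6473, -0.2102,  0.0603]), 0.62)] [(array([ 6.919e-01, -1.984e-01, -3.000e-04]), 0.78)]
side [(array([0.5616, 0.3268, 0.124 ]), 0.68), (array([0.5178, 0.0758, 0.1212]), 0.68), (array([0.5164, 0.1417, 0.1221]), 0.42)] [(array([ 0.6507, -0.2079,  0.0604]), 0.62)] [(array([ 0.6879, -0.1982, -0.002 ]), 0.72)]
match 0.7792882323265076 1 -1
```

All three clips read home, with pivots at z≈0.12. Now the last count.

Call:
arm_command --xyz '[[0.01, -0.03, 0], [0.024, -0.06, 0], [0.038, -0.09, 0], [0.052, -0.12, 0], [0.066, -0.15, -0.01], [0.08, -0.18, -0.03], [0.094, -0.21, -0.05], [0.108, -0.24, -0.07], [0.12, -0.265, -0.09], [0.128, -0.2855, -0.098], [0.128, -0.2855, -0.098], [0.128, -0.2855, -0.098], [0.128, -0.2855, -0.098], [0.128, -0.2855, -0.098], [0.128, -0.2855, -0.098]]' --rot '[[0, 0, 0], [0, 0, 0], [0, 0, 0], [0, 0, 0], [0, 0, 0], [0, 0, 0], [0, 0, 0], [0, 0, 0], [0, 0, 0], [0, 0, 0], [0, 0, 0], [0, 0, 0], [0, 0, 0], [0, 0, 0], [0, 0, 0]]' --grip 0

```text
time: 39.45
ee_pos: [0.648, -0.2091, 0.199]
eef_rot: [0.091, 0.996, -0.0, 0.001]
ft_force: [0.1, -0.3, -0.1]
width: 0.0007
grip_force: 0.0
```

```bash
python3 - <<'E'
from h import *
st()
im,T=snap("wrist","w14.png")
print(spot("lever_pad","wrist",T),spot("counter","wrist",T))
for c in ("top","side"):
  snap(c); print(c,spot("lever_pad",c),spot("counter",c))
uv=proj("wrist",[.649,-.211,.06],T); x,y=map(int,uv); g=cv2.cvtColor(im[y-35:y+35,x-35:x+35],cv2.COLOR_RGB2GRAY)
n,l,s,ce=cv2.connectedComponentsWithStats((g<45).astype(np.uint8))
for i in range(1,n):
    if s[i,4]>60: print(s[i],ce[i]+[x-35,y-35],ray("wrist",ce[i]+[x-35,y-35],.06,T))
E
```

```text
t 39.45 p [ 0.648  -0.2091  0.199 ] y [ 0.181  0.983 -0.   ] z [ 0.001 -0.    -1.   ] F [ 0.1 -0.3 -0.1] w 0.0007 g 0.0
[(array([ 0.6514, -0.2111,  0.0605]), 0.58), (array([ 0.69  , -0.202 , -0.0007]), 0.32)] [(array([ 0.6877, -0.2011, -0.0033]), 0.96)]
top [(array([0.5608, 0.3329, 0.1219]), 0.49), (array([ 0.6481, -0.2115,  0.0606]), 0.42)] [(array([ 6.922e-01, -2.036e-01, -3.000e-04]), 0.98)]
side [(array([ 0.6504, -0.21  ,  0.057 ]), 0.47)] [(array([ 6.870e-01, -1.985e-01, -4.000e-04]), 0.62), (array([ 0.4699, -0.273 ,  0.0007]), 0.5)]
[ 21  22  30  27 592] [271.77533784 201.21114865] [ 0.6491 -0.2112  0.06  ]
```

Call:
arm_command --xyz '[[0, -0.001, -0.04], [0, -0.001, -0.08], [0, -0.001, -0.11], [0, -0.001, -0.125], [0, -0.001, -0.135], [0, -0.001, -0.142], [0, -0.001, -0.149], [0, -0.001, -0.156], [0, -0.001, -0.163], [0, -0.001, -0.169], [0, -0.001, -0.174], [0, -0.001, -0.1765], [0, -0.001, -0.1765], [0, -0.001, -0.1765]]' --rot '[[0, 0, 0], [0, 0, 0], [0, 0, 0], [0, 0, 0], [0, 0, 0], [0, 0, 0], [0, 0, 0], [0, 0, 0], [0, 0, 0], [0, 0, 0], [0, 0, 0], [0, 0, 0], [0, 0, 0], [0, 0, 0]]'

```text
time: 41.07
ee_pos: [0.6501, -0.2117, 0.0276]
eef_rot: [0.092, 0.996, -0.001, 0.002]
ft_force: [-13.6, 1.7, 30.4]
width: 0.0005
grip_force: 15.7
```

```bash
python3 - <<'E'
from h import *
st(); r.camera("side"); print(spot("lever_pad","side"),spot("counter","side"))
E
```

```text
t 41.07 p [ 0.6501 -0.2117  0.0276] y [ 0.183  0.983 -0.002] z [ 0.005 -0.002 -1.   ] F [-13.6   1.7  30.4] w 0.0005 g 15.7
[(array([ 0.6503, -0.2105,  0.0172]), 0.52)] [(array([0.519 , 0.0773, 0.0105]), 0.69), (array([ 0.6876, -0.1965, -0.0035]), 0.64)]
```

Call:
arm_command --xyz '[[0, 0, 0.015], [0, 0, 0.035], [0, 0, 0.06], [0, 0, 0.09], [0, 0, 0.12], [0, 0, 0.15], [-0.03, 0, 0.18], [-0.06, 0, 0.2], [-0.09, 0, 0.22], [-0.12, 0, 0.24], [-0.12, 0, 0.24], [-0.12, 0, 0.24], [-0.12, 0, 0.24], [-0.12, 0, 0.24], [-0.12, 0, 0.24]]' --rot '[[0, 0, 0], [0, 0, 0], [0, 0, 0], [0, 0, 0], [0, 0, 0], [0, 0, 0], [0, 0, 0], [0, 0, 0], [0, 0, 0], [0, 0, 0], [0, 0, 0], [0, 0, 0], [0, 0, 0], [0, 0, 0], [0, 0, 0]]'

```text
time: 42.47
ee_pos: [0.5284, -0.2107, 0.2609]
eef_rot: [0.091, 0.996, 0.001, -0.0]
ft_force: [0.6, -0.7, 0.6]
width: 0.0003
grip_force: 0.0
```

```bash
python3 - <<'E'
from h import *
st()
for c in ("top","side"):
  snap(c); print(c,[[x for x in spot(l,c)] for l in ("lever_pad","clip_1","file_1","calculator","memo_block","tape_roll","creamer_jar")])
E
```

```text
t 42.47 p [ 0.5284 -0.2107  0.2609] y [0.181 0.983 0.001] z [-0.     0.001 -1.   ] F [ 0.6 -0.7  0.6] w 0.0003 g 0.0
top [[(array([ 0.645 , -0.2114,  0.0632]), 0.48)], [(array([0.5604, 0.3327, 0.1241]), 0.62), (array([0.5165, 0.1375, 0.121 ]), 0.51), (array([0.5168, 0.0767, 0.1235]), 0.49)], [(array([0.5191, 0.1384, 0.0095]), 0.71), (array([0.5195, 0.0744, 0.0107]), 0.55), (array([0.5641, 0.3265, 0.0126]), 0.54)], [(array([ 0.3723,  0.2428, -0.0022]), 0.9)], [(array([ 0.3714, -0.0206,  0.0023]), 0.92), (array([0.52  , 0.1403, 0.1216]), 0.69), (array([ 0.6911, -0.2024,  0.0008]), 0.34)], [(array([ 0.649 , -0.4064,  0.0009]), 0.52)], [(array([0.6765, 0.4426, 0.0032]), 0.65)]]
side [[(array([0.5636, 0.3288, 0.12  ]), 0.7), (array([ 0.6499, -0.2102,  0.0587]), 0.59)], [(array([ 0.4378, -0.3823,  0.0587]), 0.67), (array([0.5176, 0.0782, 0.1233]), 0.58), (array([ 0.4331, -0.3012,  0.0567]), 0.54), (array([ 0.4373, -0.3388,  0.0556]), 0.53), (array([0.5179, 0.1418, 0.1234]), 0.43)], [(array([0.5152, 0.0794, 0.0102]), 0.9), (array([0.5652, 0.3312, 0.0084]), 0.57)], [(array([3.703e-01, 2.458e-01, 3.000e-04]), 0.72)], [(array([ 0.4368, -0.3854,  0.0592]), 0.73), (array([ 0.3738, -0.0195,  0.0008]), 0.63)], [(array([ 0.6461, -0.3996,  0.0039]), 0.83)], [(array([0.6764, 0.4477, 0.0023]), 0.5)]]
```

Three files are clipped, there have been three full presses, the lever is back up, and the bystanders read where they were.

```bash
python3 -c "
from bench import r
print(r.close_job())"
```

```text
the job is handed in; nothing more can be done
None
```

I handed the job in at about 42 s: the three files present (slots 1, 4 and 5) were clipped mid-edge from left to right, the counter lever was pressed to its stop and let spring back after each, and the last camera readings show the files still in their slots and the calculator, note block, tape roll and creamer jar where they started; the judged result was not shown.

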